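# Close and seal a sterilising container

### The job

The instruments are packed, so close the sterilising container for its cycle: swing the open lid over from under the shelf and let it down gently, then press its front down until the lid is fully home, and press the round filter cover on the lid fully home too. Leave the plaster model and the tape roll beside the container where they are.

Things in the scene. Friction and masses are not known exactly. Their poses are not given: they have to be found in the camera images.
- container: Open-topped aluminium box, 125 x 210 x 60 mm high (x, y, z), fixed to the worktop, walls 3 mm, three instruments inside. Origin: centre of its underside. Its own x axis points from its front to its hinge side (away from the robot, give or take the yaw), y along the hinge to the left, z up.
- hinge (a point): Middle of the lid's hinge axis, at the top of the box's back wall: 67 mm behind the box's centre, 64 mm above the worktop. The axis lies along the container's y.
- lid_swing (a joint): Lid hinge, rad. 1.75 to 1.88 at the start (leaning back past vertical; stop at 2.0). 0: the lid has come down and its rubber lip rests on the box's mouth, the lid still 0.06 rad (3.4 degrees) short of level. The hinge is slightly stiff: the lid stays by itself near upright, but falls from below about 1 rad if let go.
- lid_seat (a joint): How far the lid is pressed home after coming down, rad: 0 standing proud (8 mm at the front edge), 0.06 fully home, level and flush on the rim (end stop). The lid's elevation above level is 0.06 + lid_swing - lid_seat. The tight lip resists with a steady 1.2 N m about the hinge (8 to 12 N near the front) and does not spring back.
- tab (a point): Inside the lid's grip tab, a black plastic tongue 40 mm wide (along the hinge), 40 mm long, 10 mm thick, with flat parallel sides, in the middle of the lid's free edge and in the lid's plane. The point is 156 mm from the hinge axis, 26 mm out from the lid's edge. Frame is the lid's: x from tab to hinge, y along the hinge, z out of the outer face.
- lid_front (a point): A point on the lid's outer face 14 mm from its free edge (116 mm from the hinge) and 60 mm left of the middle: clear flat plate to press on. Axes as the tab. The lid is an aluminium plate 214 mm wide, 8 mm thick, 0.25 kg, reaching 130 mm from the hinge; its mid-plane goes through the hinge axis.
- cover_top (a point): Middle of the top of the round grey filter cover in the lid: 68 mm wide at its rim, 52 mm on top, 11 mm high, centred 55 mm from the hinge in the middle of the lid. z points out of the lid. Home, the top is 15 mm above the lid's mid-plane.
- filter_cover (a joint): How far the filter cover is pressed in, m: starts at 0 to 0.002 (standing 5 to 7 mm off the lid, its black seal showing), 0.007 fully home with its rim on the lid (end stop). Resists with a steady 8 N and stays where it is pushed.
- shelf_edge (a point): Middle of the lower front edge of a fixed shelf (340 mm wide, 110 mm deep) on thin legs behind the container; underside 310 mm above the worktop, front edge about 40 mm behind the hinge axis. The open lid's tab stands 90 to 105 mm below it, about under the edge: an upright gripper would strike the shelf, one tilted about 40 degrees with its body towards the robot clears it.
- plaster_model: Loose cream plaster arch model, 48 x 60 x 29 mm high, on the worktop to the left of the container. Origin: centre of its underside.
- indicator_tape: Loose roll of tape lying flat, 69 mm across, 20 mm high, on the worktop to the right of the container. Origin: centre of its underside.

How it is judged:
By the outcome, as a careful person would: the job done as asked, in the order asked, and still so for the second after the job is handed in, with the robot touching nothing.
It also fails if it takes over 64 s, if anything falls off the work surface, if the arm or the gripper's body presses on something with over 40 N, if the wrist force passes 120 N, or if a joint passes its speed limit or range.

### The arm

A 6-joint arm with a two-finger parallel gripper is mounted at the origin on a cart in front of the work surface, level with it; the furniture and walls round the work are solid. World frame = base frame: x ahead of the robot, y to its left, z up, the work surface at z = 0. Lengths are in m, angles in rad, forces in N, time in s.
With the tool pointing down it reaches from about 0.375 to 0.9 m from the base axis. Payload 3.1 kg.
Tool frame: the origin (TCP) lies at the very end of the fingers, on their centre line; the grasp point (between the pads) lies 19 mm behind it; z points along the fingers, y is the line along which they close (so a half turn about z gives the same grasp; the last joint's range is limited). The gripper opens to 87 mm and grips with 3 to 60 N. Pads are 19 mm wide; open, the fingers measure 117 mm over their backs; the gripper's body (75 mm by 190 mm) begins 51 mm behind the grasp point.
Start: joints at [0.991, 0.527, 1.433, -0, 1.181, -0.178], TCP at [0.244, 0.575, 0.223] pointing down, gripper open.
Joint ranges: [-3.08, 3.08], [-0.75, 2.2], [0.22, 2.44], [-1.43, 4.57], [0, 2.65], [-2.85, 2.85]. Speed limits (rad/s): [2.79, 2.79, 3.14, 3.14, 3.14, 3.14].

### API

Orientations are given as a unit quaternion [x, y, z, w].
In Python, from rig import robot gives the robot as it stands. The module is installed in compiled form; this text tells all that it offers.
- The arm moves only by the tool play_rows, never from a script. Its argument "steps" is one flat list of numbers, 5 for each row, row after row: the opening, from -1 (shut) to 1 (fully open), then the shift along the tool's x, y, z as a fraction of full scale, then the turn about the tool's z as a fraction of full scale. In form: [claw, tx, ty, tz, twist, claw, tx, ty, tz, twist, ...]. A call has exactly 10 rows; each row shifts and turns the commanded pose from where the row before left it, along the tool's axes as they then stand; what a row does not reach is not made up. Full scale, the value 1, is 0.03 m for a shift and 0.1 rad for a turn. A row lasts 1/10 s, in which the tool goes at most 50 mm and 8.59 degrees, less where a joint would pass 70% of its speed; a pose out of reach is approached as far as the arm can. A call with a number of a shift or a turn outside -1 to 1 is refused whole. A call with a gripper value outside its range is refused whole. The fingers move at their own pace and stop on an object; "grip_force" is the grip in N (left out, the last holds). Time passes only in rows, so rows that do not move let the fingers close, or fill a call up. It gives the time, the measured TCP pose, the force, the opening and the grip force at its end, in the units of the state.
- robot.get_obs(): the state, without advancing time (a new reading comes with each control period).
- robot.camera(name): name is "scene" or "top"; returns a dict with "image" (384x512x3 uint8, red, green, blue), "mtx" (3x3 intrinsics, pixels), "D" ([k1, k2, p1, p2, k3] as OpenCV has them; the pictures are not rectified), "rvec" (rotation vector, rad) and "tvec" (3), from world to camera coordinates, as OpenCV has them. Camera axes: x right, y down, z forward; pixel columns grow to the right and rows downward; lengths in m; the calibration is good to about 2 mm. A picture is of the moment at which its call begins. There is no depth.
- robot.hand_in(): hands the job in; it is judged then, once.
The state is a dict: "time": time; "q": joint angles; "joint_velocities": joint speeds; "joint_torque": joint torques, N m; "position": TCP position; "tool_rot": TCP orientation; "ft_force": force on the tool from outside, world axes, zero at the start; "moment": the same for the moment, N m; "grip_width": finger opening in m; "grip_force": force on a finger pad.
Only numpy, scipy, OpenCV 4.12 (cv2) and the standard library are available. Lean on these libraries where they do the work, as an engineer would, in place of code of your own. Each camera call takes 0.05 s, during which the arm holds its last target. There are 200 camera calls.

## Working session

There is one attempt and no reset: what is moved stays moved. The work goes in short steps, Python scripts to look and compute and a tool call to move; the robot and the scene stay as the last step left them, time stands still between calls to the robot, and variables do not carry over. Pictures are saved under pics/ and viewed, at most 10 in all, crops included, and the job is handed in when it is done.

Besides the shell and the picture viewer there is one more tool, called by a JSON object that holds its "name" and its "arguments". play_rows: Moves the arm, as the interface text tells. Shift numbers are shares of 0.03 m and turn numbers shares of 0.1 rad, none past 1 either way. Its arguments: {"type":"object","properties":{"steps":{"type":"array"},"grip_force":{"type":"number"}},"required":["steps"]}

```bash
mkdir -p pics; python3 - <<'E'
from rig import robot
import cv2,pickle
o=robot.get_obs(); print(o)
d={}
for n in("scene","top"):
    c=robot.camera(n); d[n]=c
    cv2.imwrite(f"pics/{n}0.png",cv2.resize(c["image"][:,:,::-1],(800,600)))
    print(n,c["mtx"],c["D"],c["rvec"],c["tvec"])
pickle.dump(d,open("cam0.pkl","wb"))
E
```

```text
{'time': 0.0, 'q': array([ 9.90511599e-01,  5.28449236e-01,  1.43391177e+00, -4.04083832e-05,
        1.18136522e+00, -1.78498431e-01]), 'joint_velocities': array([ 4.29494070e-04,  2.68785229e-05,  5.54927160e-04,  1.94438818e-03,
       -3.91152495e-04, -1.13315121e-04]), 'joint_torque': array([ 2.11182356e-03, -4.40043569e+01, -1.76598179e+01,  6.34609186e-02,
        5.80586703e-02, -1.72870095e-04]), 'position': array([0.24398987, 0.57461372, 0.22157901]), 'tool_rot': array([ 1.99536946e-01,  9.79889723e-01, -9.97848104e-04, -3.77735954e-04]), 'ft_force': array([0.09334764, 0.62259761, 0.08136831]), 'moment': array([ 0.04870487,  0.03140275, -0.00891882]), 'grip_force': 0.0, 'grip_width': 0.08710176178352651}
scene [[418.98190707   0.         250.97944154]
 [  0.         418.98190707 191.25000758]
 [  0.           0.           1.        ]] [0.0066958 0.        0.        0.        0.       ] [ 2.07559148 -1.15909441  0.47410423] [-0.19051869  0.52773563  0.68753977]
top [[481.49361724   0.         257.293833  ]
 [  0.         481.49361724 193.41474796]
 [  0.           0.           1.        ]] [-0.13119654  0.          0.          0.          0.        ] [ 2.18219304 -2.02228954  0.21241674] [0.10620078 0.62717073 1.3711322 ]
```

View pics/scene0.png

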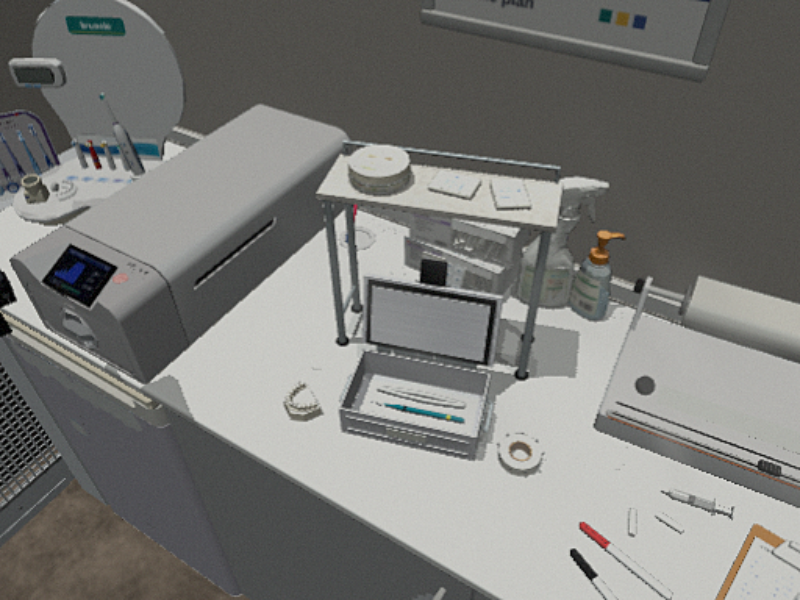

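View pics/top0.png

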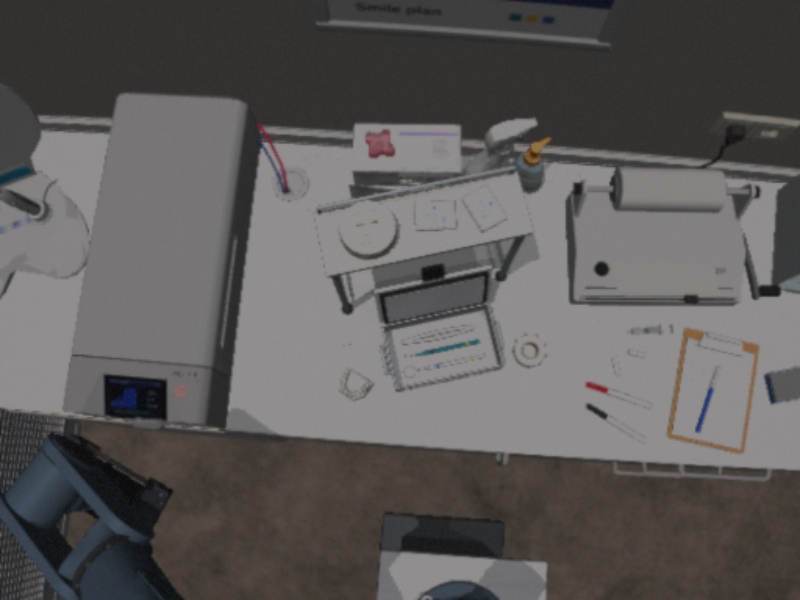

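The scene view shows the open lid (corners about (368,280), (500,300), (493,363), (363,337)), with the tab at (433,271) under the shelf edge. The box is in front of it, the model is at (300,400) and the tape is at (520,453). I'll crop both views to fit the pose.

```bash
python3 - <<'E'
import cv2,pickle
d=pickle.load(open("cam0.pkl","rb"))
# crops in native px: scene x 200..360,y 100..300 ; top x 200..350, y 120..260
for n,(x,y,w,h,s) in {"scene":(190,100,170,205,4),"top":(195,110,165,155,4)}.items():
    im=d[n]["image"][y:y+h,x:x+w,::-1]
    im=cv2.resize(im,None,fx=s,fy=s,interpolation=cv2.INTER_CUBIC)
    if n=="scene": im=im[:600+0]; im=im[:600]
    im=cv2.convertScaleAbs(im,alpha=1.3)
    for k in range(0,im.shape[1],80): cv2.putText(im,str(x+k//s),(k,8),0,.35,(0,0,255)); cv2.line(im,(k,10),(k,16),(0,0,255))
    for k in range(0,im.shape[0],80): cv2.putText(im,str(y+k//s),(0,k+4),0,.35,(0,0,255))
    cv2.imwrite(f"pics/{n}1.png",im); print(im.shape)
E
```

```text
(600, 680, 3)
(620, 660, 3)
```

View pics/scene1.png

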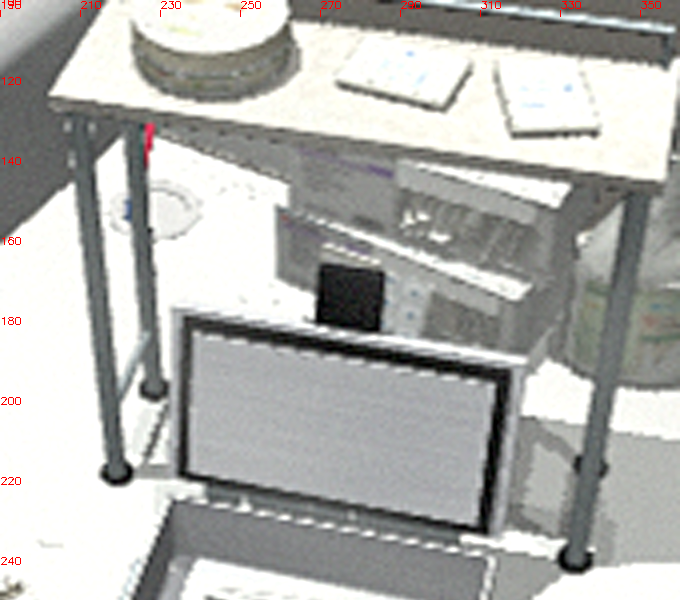

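View pics/top1.png

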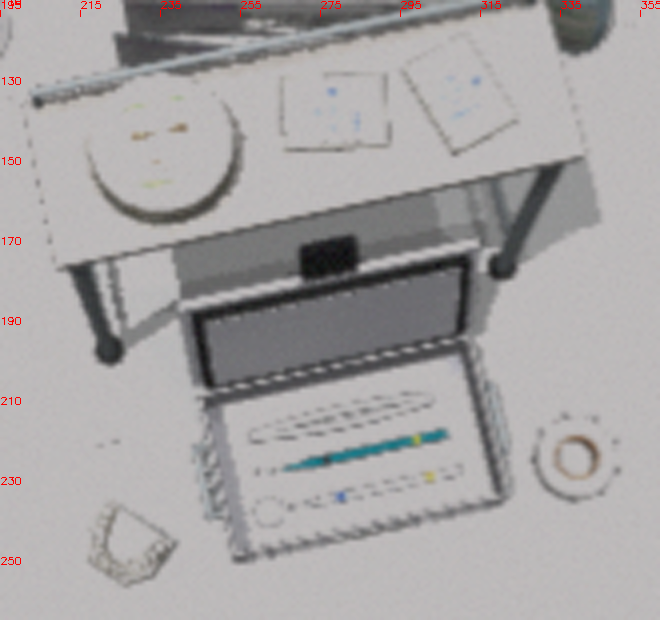

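{"name": "play_rows", "arguments": {"steps": [1,0,0,-1,0,1,0,0,-1,0,1,0,0,-1,0,1,0,0,-1,0,1,0,0,-1,0,1,0,0,-1,0,1,0,0,-1,0,1,0,0,-1,0,1,0,0,-1,0,1,0,0,-1,0]}}

```text
time: 1.1
position: [0.2442, 0.5749, 0.5232]
tool_rot: [0.2, 0.98, -0.001, -0.0]
ft_force: [0.6, -0.2, -0.4]
grip_width: 0.087
grip_force: 0.0
```

The crops give, in native pixels:
- **Lid (scene):** corners (234,177), (320,189), (314,234), (234,220).
- **Tab (scene):** (269–286, 166–168).
- **Shelf edge (scene):** (202,127) to (355,148).
- **Shelf edge (top):** (209,177) to (341,149).
- **Box front (top):** (254,250) to (322,235).

I'll fit the poses from these. Moving up left the tool pointing straight down.

```bash
cat > geo.py <<'E'
import numpy as np,cv2,pickle
from scipy.optimize import least_squares
d=pickle.load(open("cam0.pkl","rb"))
def proj(n,P):
    c=d[n]; return cv2.projectPoints(np.array(P,float).reshape(-1,3),c["rvec"],c["tvec"],c["mtx"],c["D"])[0][:,0]
def frame(p):
    x,y,a=p[:3]; X=np.array([np.cos(a),np.sin(a),0]);Y=np.array([-np.sin(a),np.cos(a),0]); return np.array([x,y,0]),X,Y
Z=np.array([0,0,1.])
def lid(p,r,y,z):
    o,X,Y=frame(p); e=p[3]; h=o+.067*X+.064*Z
    return h+r*(-np.cos(e)*X+np.sin(e)*Z)+y*Y+z*(np.sin(e)*X+np.cos(e)*Z)
def box(p,x,y,z): o,X,Y=frame(p); return o+x*X+y*Y+z*Z
E
python3 - <<'E'
from geo import *
S=[(lambda p:lid(p,.13,.107,-.004),(233.8,177)),(lambda p:lid(p,.13,-.107,-.004),(320.5,189.3)),
(lambda p:lid(p,.17,.02,-.005),(269.7,165.9)),(lambda p:lid(p,.17,-.02,-.005),(286.2,168.2)),
(lambda p:box(p,-.0625,.105,.06),(219.5,258)),(lambda p:box(p,-.0625,-.105,.06),(303.4,275))]
T=[(lambda p:lid(p,.17,.02,0),(270,171.3)),(lambda p:lid(p,.17,-.02,0),(284.5,168.8)),
(lambda p:lid(p,.13,.107,0),(240,185.8)),
(lambda p:box(p,-.0625,.105,.06),(253.9,250.4)),(lambda p:box(p,-.0625,-.105,.06),(322.4,235.2))]
def res(p): return np.concatenate([np.concatenate([(proj("scene",f(p))[0]-u) for f,u in S]),np.concatenate([(proj("top",f(p))[0]-u) for f,u in T])])
r=least_squares(res,[.5,0,0,1.85],loss="soft_l1"); p=r.x
print("p",p.round(4)); print(res(p).reshape(-1,2).round(1).tolist()); np.save("p.npy",p)
print("hinge",lid(p,0,0,0),"tab",lid(p,.156,0,0))
# shelf: two ends at z=.31 (x,y each)
for a,b in (((202.5,127),(209.5,177.5)),((355.5,148),(341.3,149.5))):
    f=lambda q:np.r_[proj("scene",[*q])[0]-a,proj("top",[*q])[0]-b]
    s=least_squares(f,[.6,0,.31]); 
    o,X,Y=frame(p); v=s.x-lid(p,0,0,0); print("shelf",s.x.round(3),f(s.x).round(1),"in hinge frame",(v@X).round(3),(v@Y).round(3))
E
```

```text
p [0.5454 0.071  0.2948 1.8197]
[[-0.6, -1.9], [1.9, 0.6], [-0.1, -0.0], [0.4, 0.4], [-2.3, 2.2], [2.4, 3.9], [-0.3, 0.6], [-0.3, -0.1], [-0.8, -0.2], [-0.7, -2.6], [0.1, -2.9]]
hinge [0.60947626 0.09048329 0.064     ] tab [0.64625046 0.10165155 0.21519169]
shelf [0.596 0.271 0.311] [ 0.1 -0.  -0.1  0.1] in hinge frame 0.04 0.176
shelf [ 0.693 -0.054  0.314] [ 0.1 -0.  -0.1  0. ] in hinge frame 0.038 -0.163
```

{"name": "play_rows", "arguments": {"steps": [1,0,0,-1,0,1,0,0,-1,0,1,0,0,-1,0,1,0,0,-1,0,1,0,0,-1,0,1,0,0,-1,0,1,0,0,-1,0,1,0,0,-1,0,1,0,0,-1,0,1,0,0,-1,0]}}

```text
time: 2.1
position: [0.2249, 0.5296, 0.7619]
tool_rot: [0.199, 0.98, 0.021, 0.004]
ft_force: [0.1, 0.7, 1.6]
grip_width: 0.0867
grip_force: 0.0
```

{"name": "play_rows", "arguments": {"steps": [1,0,0,-1,0,1,0,0,-1,0,1,0,0,-1,0,1,0,0,-1,0,1,0,0,-1,0,1,0,0,1,0,1,0,0,1,0,1,0,0,1,0,1,0,0,1,0,1,0,0,1,0]}}

```text
time: 3.1
position: [0.2041, 0.4807, 0.6642]
tool_rot: [0.199, 0.979, 0.045, 0.009]
ft_force: [-0.4, 0.4, -0.6]
grip_width: 0.0868
grip_force: 0.0
```

```bash
python3 - <<'E'
from rig import robot
from scipy.spatial.transform import Rotation as R
o=robot.get_obs(); print(o["q"].round(3),o["position"].round(4)); print(R.from_quat(o["tool_rot"]).as_matrix().round(3))
E
```

```text
[ 0.943  0.153  0.854  0.023  2.046 -0.215] [0.2041 0.4807 0.6642]
[[-0.92   0.39   0.036]
 [ 0.391  0.916  0.084]
 [ 0.     0.092 -0.996]]
```

{"name": "play_rows", "arguments": {"steps": [1,-1,-0.5,0,0,1,-1,-0.5,0,0,1,-1,-0.5,0,0,1,-1,-0.5,0,0,1,-1,-0.5,0,0,1,-1,-0.5,0,0,1,-1,-0.5,0,0,1,-1,-0.5,0,0,1,-1,-0.5,0,0,1,-1,-0.5,0,0]}}

```text
time: 4.1
position: [0.4225, 0.2252, 0.6517]
tool_rot: [0.199, 0.979, 0.045, 0.009]
ft_force: [0.2, -0.0, 0.2]
grip_width: 0.0866
grip_force: 0.0
```

{"name": "play_rows", "arguments": {"steps": [1,-1,-0.5,-0.5,0,1,-1,-0.5,-0.5,0,1,-1,-0.5,-0.5,0,1,0,0,0,-1,1,0,0,0,-1,1,0,0,0,-1,1,0,0,0,-1,1,0,0,0,-1,1,0,0,0,-1,1,0,0,0,-1]}}

```text
time: 5.1
position: [0.4855, 0.1462, 0.6923]
tool_rot: [-0.15, 0.988, 0.039, 0.024]
ft_force: [0.1, -0.3, 0.1]
grip_width: 0.0872
grip_force: 0.0
```

```bash
cat > st.py <<'E'
from rig import robot
import numpy as np
from scipy.spatial.transform import Rotation as R
o=robot.get_obs(); M=R.from_quat(o["tool_rot"]).as_matrix()
print(o["time"],o["q"].round(3),o["position"].round(4),"F",o["ft_force"].round(1),"w",round(o["grip_width"],4)); print(M.round(3))
a=.2948;C=np.array([[np.cos(a),np.sin(a),0],[-np.sin(a),np.cos(a),0],[0,0,1]])
print("tool z in container axes",(C@M[:,2]).round(3),"tool y",(C@M[:,1]).round(3))
E
python3 st.py
```

```text
5.1 [ 0.02   0.161  0.771  0.101  2.17  -1.794] [0.4855 0.1462 0.6923] F [ 0.1 -0.3  0.1] w 0.0872
[[-0.954 -0.299  0.036]
 [-0.295  0.952  0.084]
 [-0.059  0.07  -0.996]]
tool z in container axes [ 0.059  0.07  -0.996] tool y [-0.009  0.998  0.07 ]
```

{"name": "play_rows", "arguments": {"steps": [1,0,0,-1,0,1,0,0,-1,0,1,0,0,-1,0,1,0,0,-1,0,1,0,0,-1,0,1,0,0,-1,0,1,0,0,-1,0,1,0,0,-1,0,1,0,0,-1,0,1,0,0,-1,0]}}

```text
time: 6.1
position: [0.4082, 0.1056, 0.8617]
tool_rot: [-0.147, 0.987, 0.045, 0.048]
ft_force: [0.1, 0.4, 0.5]
grip_width: 0.0871
grip_force: 0.0
```

```bash
python3 st.py
```

```text
6.1 [-0.098  0.193  0.219  0.235  2.646 -1.753] [0.4082 0.1056 0.8617] F [0.1 0.4 0.5] w 0.0871
[[-0.952 -0.295  0.082]
 [-0.287  0.952  0.103]
 [-0.108  0.075 -0.991]]
tool z in container axes [ 0.108  0.075 -0.991] tool y [-0.006  0.997  0.075]
```

{"name": "play_rows", "arguments": {"steps": [1,1,0,-0.3,0,1,1,0,-0.3,0,1,1,0,-0.3,0,1,1,0,-0.3,0,1,1,0,-0.3,0,1,1,0,-0.3,0,1,1,0,-0.3,0,1,1,0,-0.3,0,1,1,0,-0.3,0,1,1,0,-0.3,0]}}

```text
time: 7.1
position: [0.1639, 0.04, 0.8272]
tool_rot: [-0.145, 0.987, 0.019, 0.067]
ft_force: [0.0, 0.2, -0.6]
grip_width: 0.087
grip_force: 0.0
```

```bash
python3 st.py
```

```text
7.1 [-0.88  -0.362  0.802  0.285  2.646 -2.487] [0.1639 0.04   0.8272] F [ 0.   0.2 -0.6] w 0.087
[[-0.949 -0.288  0.127]
 [-0.283  0.957  0.057]
 [-0.138  0.018 -0.99 ]]
tool z in container axes [ 0.138  0.017 -0.99 ] tool y [0.003 1.    0.018]
```

```bash
cat > kin.py <<'E'
import numpy as np
from scipy.optimize import least_squares
from scipy.spatial.transform import Rotation as R
lo=np.array([-3.08,-.75,.22,-1.43,0,-2.85]);hi=np.array([3.08,2.2,2.44,4.57,2.65,2.85])
def fk(q,k):
    a,b,d,L1,L2,e,Lt,c=k
    Rz=lambda t:R.from_euler('z',t);Ry=lambda t:R.from_euler('y',t)
    M=Rz(q[0]);p=M.apply([a,b,d]);M=M*Ry(q[1]);p=p+M.apply([0,0,L1]);M=M*Ry(q[2]);p=p+M.apply([e,0,L2])
    M=M*Rz(q[3])*Ry(q[4]);p=p+M.apply([c,0,Lt]);return p,M*Rz(q[5])
D=[([.9905116,.52844924,1.43391177,-.00004,1.18136522,-.1784984],[.24398987,.57461372,.22157901],[.199536946,.979889723,-.000997848,-.000377736]),
([.943,.153,.854,.023,2.046,-.215],[.2041,.4807,.6642],[.199,.979,.045,.009]),
([.02,.161,.771,.101,2.17,-1.794],[.4855,.1462,.6923],[-.15,.988,.039,.024]),
([-.098,.193,.219,.235,2.646,-1.753],[.4082,.1056,.8617],[-.147,.987,.045,.048]),
([-.88,-.362,.802,.285,2.646,-2.487],[.1639,.04,.8272],[-.145,.987,.019,.067])]
f=lambda k:np.concatenate([fk(q,k)[0]-p for q,p,_ in D])
s=least_squares(f,[0,.11,.3,.4,.4,0,.2,0]);K=s.x
if __name__=="__main__":
    print(K.round(4),f(K).round(4))
    for q,p,r in D: print((fk(q,K)[1].inv()*R.from_quat(r)).as_rotvec().round(3))
E
python3 kin.py
```

```text
[ 1.000e-04  1.109e-01  2.757e-01  5.876e-01  3.918e-01  1.139e-01
  3.068e-01 -0.000e+00] [ 0.0001  0.0001 -0.     -0.0001 -0.0001 -0.0002 -0.0002  0.      0.0001
  0.0001 -0.0001 -0.      0.0002  0.      0.0002]
[ 0.    -0.     1.571]
[-1.000e-03 -1.000e-03  1.571e+00]
[ 0.    -0.     1.571]
[-0.000e+00  1.000e-03  1.571e+00]
[-1.00e-03 -1.00e-03  1.57e+00]
```

```bash
cat > simu.py <<'E'
from kin import *
T6=R.from_euler('z',np.pi/2)
def fkt(q): p,M=fk(q,K); return p,M*T6
def row(q,c,w,reset=True):
    p,M=fkt(q); tp=p+M.apply(np.array(c[:3])*.03); tM=M*R.from_euler('z',c[3]*.1)
    def g(x): a,b=fkt(x); return np.r_[a-tp,w*(tM*b.inv()).as_rotvec()]
    s=least_squares(g,np.clip(q,lo+1e-6,hi-1e-6),bounds=(lo,hi),xtol=1e-6,ftol=1e-8)
    return s.x
def run(q,cs,w):
    for c in cs:
        n=row(q,c,w); dq=n-q; v=np.max(np.abs(dq)/(.07*np.array([2.79,2.79,3.14,3.14,3.14,3.14])));q=q+dq/max(1,v)
    return q
if __name__=="__main__":
    for w in (.1,.3,1,3):
        for i,c,(s,t) in ((2,[0,0,-1,0],(2,3)),(3,[1,0,-.3,0],(3,4))):
            q=run(np.array(D[i][0]),[c]*10,w); p,M=fkt(q); print(w,"->",q.round(2),p.round(3),M.as_matrix()[:,2].round(3))
E
python3 simu.py
```

```text
0.1 -> [-0.31  0.05  0.22  0.56  2.32 -1.66] [0.425 0.105 0.957] [ 0.513  0.245 -0.822]
0.1 -> [-0.61 -0.34  0.56 -0.16  2.65 -2.58] [0.119 0.024 0.892] [ 0.17  -0.21  -0.963]
0.3 -> [-0.15  0.14  0.22  0.34  2.54 -1.72] [0.415 0.107 0.889] [ 0.236  0.154 -0.959]
0.3 -> [-0.83 -0.36  0.7   0.19  2.65 -2.5 ] [0.152 0.039 0.854] [ 0.161 -0.044 -0.986]
1 -> [-0.08  0.21  0.22  0.21  2.65 -1.77] [0.413 0.109 0.855] [ 0.061  0.092 -0.994]
1 -> [-0.86 -0.35  0.82  0.28  2.65 -2.47] [0.166 0.04  0.82 ] [ 0.1    0.086 -0.991]
3 -> [-0.07  0.21  0.24  0.19  2.65 -1.77] [0.417 0.111 0.847] [ 0.039  0.085 -0.996]
3 -> [-0.84 -0.35  0.84  0.28  2.65 -2.46] [0.167 0.04  0.815] [ 0.084  0.101 -0.991]
```

```bash
nproc; cat > beam.py <<'E'
from simu import *
import itertools,sys
from multiprocessing import Pool
a=.2948; tgt=np.array([.64*np.cos(a),.64*np.sin(a),-.768])
W=.65
dirs=[np.array(v)/max(map(abs,v)) for v in itertools.product((-1,0,1),repeat=3) if any(v)]
def ev(t):
    q,h,i=t; c=[*dirs[i],0]; 
    for k in range(10):
        q=run(q,[c],W); p,M=fkt(q)
        if p[2]<.5 or (np.hypot(*p[:2])<.3 and len(h)>0) or np.hypot(*p[:2])>1.0 or p[0]<.1: return None
    z=M.as_matrix()[:,2]; return np.arccos(np.clip(z@tgt,-1,1)),h+[i],q
if __name__=="__main__":
    q0=np.array([-.88,-.362,.802,.285,2.646,-2.487])
    beam=[(9,[],q0)]
    with Pool() as P:
        for L in range(6):
            out=[r for r in P.map(ev,[(b[2],b[1],i) for b in beam for i in range(len(dirs))],chunksize=2) if r]
            out.sort(key=lambda r:r[0]); beam=[];seen=[]
            for r in out:
                if all(np.abs(r[2]-s).max()>.15 for s in seen): beam.append(r);seen.append(r[2])
                if len(beam)>=10: break
            b=beam[0]; p,M=fkt(b[2]); print(L,round(np.degrees(b[0]),1),[dirs[i].tolist() for i in b[1]],p.round(2),M.as_matrix()[:,2].round(2),b[2].round(2),flush=True)
E
time timeout 500 python3 beam.py
```

```text
4
0 24.7 [[-1.0, 0.0, -1.0]] [0.36 0.11 0.91] [ 0.26  0.05 -0.96] [-0.08  0.08  0.22  0.14  2.58 -1.81]
1 14.0 [[-1.0, 0.0, -1.0], [-1.0, 1.0, -1.0]] [0.34 0.35 0.9 ] [ 0.41  0.15 -0.9 ] [ 0.66  0.17  0.22 -0.19  2.31 -1.36]
2 2.7 [[-1.0, 0.0, -1.0], [-1.0, 0.0, -1.0], [-1.0, 1.0, -1.0]] [0.34 0.36 0.94] [ 0.58  0.19 -0.79] [ 0.75  0.13  0.22 -0.31  2.15 -1.38]
3 1.4 [[-1.0, -1.0, -1.0], [-1.0, 1.0, -1.0], [-1.0, 1.0, -1.0], [0.0, 1.0, 0.0]] [0.23 0.65 0.81] [ 0.62  0.19 -0.76] [ 1.31  0.44  0.22 -0.64  1.97 -0.99]
4 1.4 [[-1.0, -1.0, -1.0], [-1.0, 1.0, -1.0], [-1.0, 1.0, -1.0], [0.0, 1.0, 0.0], [0.0, -1.0, 1.0]] [0.51 0.42 0.59] [ 0.62  0.19 -0.76] [ 0.62  0.11  1.27 -0.23  1.09 -1.24]
5 1.4 [[-1.0, -1.0, -1.0], [-1.0, 1.0, -1.0], [-1.0, 1.0, -1.0], [0.0, 1.0, 0.0], [0.0, 0.0, 1.0], [1.0, -1.0, -1.0]] [0.11 0.29 0.62] [ 0.62  0.19 -0.76] [ 1.44 -0.32  1.55 -0.63  1.57 -0.57]
real	1m16.470s
user	4m50.722s
sys	0m0.732s
```

Pushing outward and up at the reach limit should build the tilt in about 3 blocks.

{"name": "play_rows", "arguments": {"steps": [1,-1,0,-1,0,1,-1,0,-1,0,1,-1,0,-1,0,1,-1,0,-1,0,1,-1,0,-1,0,1,-1,0,-1,0,1,-1,0,-1,0,1,-1,0,-1,0,1,-1,0,-1,0,1,-1,0,-1,0]}}

```text
time: 8.1
position: [0.3304, 0.0917, 0.9103]
tool_rot: [-0.144, 0.983, 0.016, 0.115]
ft_force: [0.4, 0.5, 0.5]
grip_width: 0.0869
grip_force: 0.0
```

{"name": "play_rows", "arguments": {"steps": [1,-1,0,-1,0,1,-1,0,-1,0,1,-1,0,-1,0,1,-1,0,-1,0,1,-1,0,-1,0,1,-1,0,-1,0,1,-1,0,-1,0,1,-1,0,-1,0,1,-1,0,-1,0,1,-1,0,-1,0]}}

```text
time: 9.1
position: [0.3453, 0.0821, 0.9079]
tool_rot: [-0.147, 0.981, 0.048, 0.115]
ft_force: [0.1, -0.1, 0.0]
grip_width: 0.0873
grip_force: 0.0
```

```bash
python3 st.py
```

```text
9.1 [-0.249  0.069  0.219  0.379  2.646 -1.766] [0.3453 0.0821 0.9079] F [ 0.1 -0.1  0. ] w 0.0873
[[-0.93  -0.3    0.212]
 [-0.278  0.952  0.128]
 [-0.24   0.06  -0.969]]
tool z in container axes [ 0.24   0.061 -0.969] tool y [-0.01   0.998  0.06 ]
```

{"name": "play_rows", "arguments": {"steps": [1,-1,0,0,0,1,-1,0,0,0,1,-1,0,0,0,1,-1,0,0,0,1,-1,0,0,0,1,-1,0,0,0,1,-1,0,0,0,1,-1,0,0,0,1,-1,0,0,0,1,-1,0,0,0]}}

```text
time: 10.1
position: [0.4378, 0.1013, 0.8433]
tool_rot: [-0.155, 0.985, 0.071, 0.028]
ft_force: [0.8, -0.4, -0.4]
grip_width: 0.0869
grip_force: 0.0
```

```bash
python3 st.py
```

```text
10.1 [-0.13   0.242  0.219  0.324  2.646 -1.725] [0.4378 0.1013 0.8433] F [ 0.8 -0.4 -0.4] w 0.0869
[[-0.95  -0.309  0.032]
 [-0.301  0.942  0.148]
 [-0.076  0.131 -0.988]]
tool z in container axes [ 0.074  0.133 -0.988] tool y [-0.022  0.991  0.131]
```

{"name": "play_rows", "arguments": {"steps": [1,-1,0,1,0,1,-1,0,1,0,1,-1,0,1,0,1,-1,0,1,0,1,-1,0,1,0,1,-1,0,1,0,1,-1,0,0,0,1,-1,0,-0.7,0,1,-1,0,-1,0,1,-1,0,-1,0]}}

```text
time: 11.1
position: [0.6615, 0.1914, 0.6976]
tool_rot: [-0.153, 0.984, 0.077, 0.057]
ft_force: [-0.6, -0.3, 0.4]
grip_width: 0.0875
grip_force: 0.0
```

```bash
python3 st.py; python3 - <<'E'
from geo import *
# wall/worktop junction, top view native px around x 270, row 83 at z=0
f=lambda q:proj("top",[q[0],q[1],0])[0]-(270,85)
print("wall",least_squares(f,[.8,.1]).x)
E
```

```text
11.1 [ 0.045  0.519  0.219  0.221  2.293 -1.678] [0.6615 0.1914 0.6976] F [-0.6 -0.3  0.4] w 0.0875
[[-0.947 -0.309  0.089]
 [-0.292  0.941  0.169]
 [-0.136  0.134 -0.982]]
tool z in container axes [ 0.134  0.136 -0.982] tool y [-0.023  0.991  0.134]
wall [1.00161194 0.14096835]
```

{"name": "play_rows", "arguments": {"steps": [1,-0.9,0,-1,0,1,-0.9,0,-1,0,1,-0.9,0,-1,0,1,-0.9,0,-1,0,1,-0.9,0,-1,0,1,-0.9,0,-1,0,1,-0.9,0,-1,0,1,-0.9,0,-1,0,1,-0.9,0,-1,0,1,-0.9,0,-1,0]}}

```text
time: 12.1
position: [0.6493, 0.1651, 0.7804]
tool_rot: [-0.144, 0.971, 0.097, 0.165]
ft_force: [-0.3, -0.1, -0.5]
grip_width: 0.0872
grip_force: 0.0
```

```bash
python3 st.py
```

```text
12.1 [-0.032  0.409  0.219  0.307  2.192 -1.677] [0.6493 0.1651 0.7804] F [-0.3 -0.1 -0.5] w 0.0872
[[-0.904 -0.311  0.293]
 [-0.247  0.94   0.236]
 [-0.349  0.141 -0.927]]
tool z in container axes [ 0.349  0.141 -0.927] tool y [-0.024  0.99   0.141]
```

{"name": "play_rows", "arguments": {"steps": [1,-1,0,-0.6,0,1,-1,0,-0.6,0,1,-1,0,-0.6,0,1,-1,0,-0.6,0,1,-1,0,-0.6,0,1,-1,0,-0.6,0,1,-1,0,-0.6,0,1,-1,0,-0.6,0,1,-1,0,-0.6,0,1,-1,0,-0.6,0]}}

```text
time: 13.1
position: [0.6794, 0.161, 0.8274]
tool_rot: [-0.133, 0.948, 0.114, 0.264]
ft_force: [-0.4, 0.0, -0.5]
grip_width: 0.0869
grip_force: 0.0
```

```bash
python3 st.py
```

```text
13.1 [-0.07   0.375  0.219  0.363  2.026 -1.672] [0.6794 0.161  0.8274] F [-0.4  0.  -0.5] w 0.0869
[[-0.825 -0.313  0.471]
 [-0.192  0.939  0.287]
 [-0.532  0.146 -0.834]]
tool z in container axes [ 0.534  0.137 -0.834] tool y [-0.027  0.989  0.146]
```

{"name": "play_rows", "arguments": {"steps": [1,0.4,-1,0,0,1,0.4,-1,0,0,1,0.4,-1,0,0,1,0.4,-1,0,0,1,0.4,-1,0,0,1,0.4,-1,0,0,1,0.4,-1,0,0,1,0.4,-1,0,0,1,0.4,-1,0,0,1,0.4,-1,0,0]}}

```text
time: 14.1
position: [0.6739, -0.1449, 0.7195]
tool_rot: [-0.133, 0.948, 0.114, 0.264]
ft_force: [-0.1, 0.3, -0.6]
grip_width: 0.0873
grip_force: 0.0
```

{"name": "play_rows", "arguments": {"steps": [1,0.4,-1,0,0,1,0.4,-1,0,0,1,0.4,-1,0,0,1,0.4,-1,0,0,1,0.4,-1,0,0,1,0.4,-1,0,0,1,0,-1,0,0,1,0,-1,-0.5,0,1,0,-1,-0.7,0,1,0,-1,-0.7,0]}}

```text
time: 15.1
position: [0.6635, -0.4391, 0.6577]
tool_rot: [-0.129, 0.947, 0.11, 0.273]
ft_force: [-0.1, -0.6, 0.3]
grip_width: 0.0866
grip_force: 0.0
```

```bash
python3 st.py
```

```text
15.1 [-0.947  0.645  0.222  0.697  2.083 -2.376] [ 0.6635 -0.4391  0.6577] F [-0.1 -0.6  0.3] w 0.0866
[[-0.818 -0.304  0.488]
 [-0.183  0.943  0.279]
 [-0.545  0.139 -0.827]]
tool z in container axes [ 0.548  0.125 -0.827] tool y [-0.017  0.99   0.139]
```

{"name": "play_rows", "arguments": {"steps": [1,-1,-0.9,-0.6,0,1,-1,-0.9,-0.6,0,1,-1,-0.9,-0.6,0,1,-1,-0.9,-0.6,0,1,-1,-0.9,-0.6,0,1,-1,-0.9,-0.6,0,1,-1,-0.9,-0.6,0,1,0,0,0,0,1,0,0,0,0,1,0,0,0,0]}}

```text
time: 16.1
position: [0.6803, -0.4739, 0.7006]
tool_rot: [-0.104, 0.929, 0.058, 0.35]
ft_force: [0.2, 0.2, 0.3]
grip_width: 0.0869
grip_force: 0.0
```

```bash
python3 st.py
```

```text
16.1 [-0.984  0.62   0.219  0.739  1.928 -2.376] [ 0.6803 -0.4739  0.7006] F [0.2 0.2 0.3] w 0.0869
[[-0.734 -0.235  0.638]
 [-0.153  0.971  0.181]
 [-0.662  0.035 -0.749]]
tool z in container axes [ 0.663 -0.012 -0.749] tool y [0.058 0.998 0.035]
```

```bash
cat > chk.py <<'E'
from simu import *
from geo import lid,frame
import sys
p=np.load("p.npy"); o=None
from rig import robot
o=robot.get_obs(); q=o["q"]; M=R.from_quat(o["tool_rot"])*R.from_euler('z',-.06); z=M.as_matrix()[:,2]
def ik(tp,q0):
    g=lambda x:np.r_[fkt(x)[0]-tp,.65*(M*fkt(x)[1].inv()).as_rotvec()]
    s=least_squares(g,np.clip(q0,lo+1e-6,hi-1e-6),bounds=(lo,hi)); return s.x,np.abs(s.fun).max()
X=frame(p)[1]
tab=lid(p,.157,0,0)
pts=[("side",np.array([.5,-.1,.6])),("hover",tab+.019*z-.15*z)]
for e in (1.82,1.5,1.2,.9,.6,.3,.06,0): pp=p.copy();pp[3]=e; pts.append((e,lid(pp,.157,0,0)+.019*z))
pp=p.copy();pp[3]=.06; pts+=[("front",lid(pp,.116,.06,.004)),("front0",lid(np.r_[p[:3],0],.116,.06,.004)),("cover",lid(np.r_[p[:3],0],.055,0,.015))]
for n,t in pts:
    q,e=ik(t,q); print(n,t.round(4),q.round(2),"err",round(e,5))
E
python3 chk.py
```

```text
side [ 0.5 -0.1  0.6] [-0.8  -0.14  1.5   0.63  1.42 -2.63] err 0.0
hover [0.5629 0.078  0.3142] [-0.25  0.15  2.01  0.83  0.46 -2.76] err 0.0
1.82 [0.6586 0.1052 0.2019] [-0.11  0.46  1.87  1.    0.28 -2.85] err 0.01671
1.5 [0.611  0.0907 0.2064] [-0.14  0.38  1.95  0.97  0.3  -2.85] err 0.02563
1.2 [0.5672 0.0774 0.1961] [-0.16  0.32  2.02  0.96  0.3  -2.85] err 0.03953
0.9 [0.5282 0.0656 0.1728] [-0.16  0.29  2.08  0.95  0.29 -2.85] err 0.05843
0.6 [0.4976 0.0563 0.1384] [-0.16  0.29  2.12  0.94  0.26 -2.85] err 0.08056
0.3 [0.4781 0.0503 0.0962] [-0.14  0.32  2.14  0.95  0.22 -2.85] err 0.10326
0.06 [0.4716 0.0484 0.0592] [-0.12  0.37  2.13  0.96  0.19 -2.85] err 0.11873
0 [0.4714 0.0483 0.0498] [-0.11  0.39  2.12  0.97  0.18 -2.85] err 0.12184
front [0.4815 0.1143 0.0749] [ 0.03  0.39  2.13  1.08  0.11 -2.85] err 0.10162
front0 [0.481  0.1142 0.068 ] [ 0.03  0.41  2.12  1.08  0.1  -2.85] err 0.10419
cover [0.5568 0.0745 0.079 ] [-0.09  0.49  1.98  0.99  0.19 -2.85] err 0.0853
```

{"name": "play_rows", "arguments": {"steps": [1,0,0,0,-0.6,1,0,1,0.5,0,1,0,1,0.5,0,1,0,1,0.5,0,1,0,1,0.5,0,1,0,1,0,0,1,0,1,0,0,1,0,1,0,0,1,0,1,0,0,1,0,1,0,0]}}

```text
time: 17.1
position: [0.6429, -0.2022, 0.6543]
tool_rot: [-0.132, 0.926, 0.048, 0.351]
ft_force: [0.5, 0.4, -0.2]
grip_width: 0.0871
grip_force: 0.0
```

{"name": "play_rows", "arguments": {"steps": [1,0,0,0,1,1,0,0,0,1,1,0,0,0,1,1,0,0,0,1,1,0,0,0,1,1,0,0,0,1,1,0,0,0,1,1,0,0,0,1,1,0,0,0,1,1,0,0,0,1]}}

```text
time: 18.1
position: [0.6434, -0.2034, 0.6543]
tool_rot: [0.329, 0.875, 0.211, 0.285]
ft_force: [-0.2, 0.3, -0.3]
grip_width: 0.0868
grip_force: 0.0
```

{"name": "play_rows", "arguments": {"steps": [1,0,0,0,1,1,0,0,0,1,1,0,0,0,1,1,0,0,0,1,1,0,0,0,1,1,0,0,0,1,1,0,0,0,1,1,0,0,0,1,1,0,0,0,1,1,0,0,0,1]}}

```text
time: 19.1
position: [0.6434, -0.2035, 0.6542]
tool_rot: [0.709, 0.61, 0.322, 0.149]
ft_force: [0.8, -0.7, -0.2]
grip_width: 0.0868
grip_force: 0.0
```

{"name": "play_rows", "arguments": {"steps": [1,0,0,0,1,1,0,0,0,1,1,0,0,0,1,1,0,0,0,1,1,0,0,0,1,1,0,0,0,1,1,0,0,0,1,1,0,0,0,1,1,0,0,0,1,1,0,0,0,1]}}

```text
time: 20.1
position: [0.6434, -0.2035, 0.6543]
tool_rot: [0.914, 0.196, 0.354, -0.023]
ft_force: [-0.3, 0.7, 0.4]
grip_width: 0.0867
grip_force: 0.0
```

```bash
sed -i "s/from_euler('z',-.06)/from_euler('z',float(sys.argv[1]))/" chk.py; python3 st.py; python3 chk.py 0.14
cat > mv.py <<'E'
# usage: mv.py x y z  -> total shift in tool axes, in units of 0.03
import sys,numpy as np
from rig import robot
from scipy.spatial.transform import Rotation as R
o=robot.get_obs(); t=float(sys.argv[4]) if len(sys.argv)>4 else 0
print(((R.from_quat(o["tool_rot"])*R.from_euler('z',t)).inv().apply(np.array(sys.argv[1:4],float)-o["position"])/.03).round(2))
E
python3 mv.py .5629 .078 .3142 .14
```

```text
20.1 [-0.739  0.169  1.047  0.6    1.504  0.501] [ 0.6434 -0.2035  0.6543] F [-0.3  0.7  0.4] w 0.0867
[[ 0.673  0.374  0.638]
 [ 0.341 -0.922  0.181]
 [ 0.656  0.096 -0.749]]
tool z in container axes [ 0.663 -0.012 -0.749] tool y [ 0.09  -0.991  0.096]
side [ 0.5 -0.1  0.6] [-0.8  -0.14  1.5   0.63  1.42  0.51] err 0.0
hover [0.563  0.078  0.3142] [-0.25  0.15  2.01  0.83  0.46  0.38] err 0.0
1.82 [0.6586 0.1052 0.2019] [-0.13  0.48  1.92  1.35  0.27 -0.09] err 0.0
1.5 [0.611  0.0907 0.2064] [-0.19  0.42  2.03  1.52  0.3  -0.31] err 0.0
1.2 [0.5672 0.0774 0.1961] [-0.24  0.41  2.15  1.76  0.34 -0.61] err 0.0
0.9 [0.5282 0.0656 0.1728] [-0.31  0.45  2.26  2.04  0.43 -0.98] err 0.0
0.6 [0.4976 0.0563 0.1384] [-0.37  0.55  2.37  2.3   0.57 -1.34] err 0.0
0.3 [0.4781 0.0503 0.0962] [-0.41  0.72  2.44  2.46  0.74 -1.59] err 0.00541
0.06 [0.4716 0.0484 0.0592] [-0.42  0.86  2.44  2.54  0.84 -1.7 ] err 0.01475
0 [0.4714 0.0483 0.0498] [-0.42  0.89  2.44  2.56  0.87 -1.73] err 0.01535
front [0.4815 0.1143 0.0749] [-0.19  0.81  2.44  2.72  0.82 -1.64] err 9e-05
front0 [0.481  0.1142 0.068 ] [-0.19  0.83  2.44  2.73  0.84 -1.65] err 0.00099
cover [0.5568 0.0745 0.079 ] [-0.26  0.73  2.25  2.48  0.59 -1.42] err 0.0
[-7.48 -9.79  8.48]
```

{"name": "play_rows", "arguments": {"steps": [1,0,0,0,1,1,0,0,0,0.4,1,-0.7,-1,0.4,0,1,-0.7,-1,0.4,0,1,-0.7,-1,0.4,0,1,-0.7,-1,0.4,0,1,-0.7,-1,0.4,0,1,-0.7,-1,0.4,0,1,-0.7,-1,0.4,0,1,-0.7,-1,0.4,0]}}

```text
time: 21.1
position: [0.516, 0.0094, 0.4689]
tool_rot: [0.925, 0.133, 0.352, -0.047]
ft_force: [0.5, 1.0, -0.7]
grip_width: 0.0874
grip_force: 0.0
```

```bash
python3 st.py;python3 mv.py .5629 .078 .3142;
```

```text
21.1 [-0.491 -0.12   1.812  0.591  0.971  0.574] [0.516  0.0094 0.4689] F [ 0.5  1.  -0.7] w 0.0874
[[ 0.717  0.279  0.638]
 [ 0.213 -0.96   0.181]
 [ 0.663  0.006 -0.748]]
tool z in container axes [ 0.663 -0.012 -0.748] tool y [-0.012 -1.     0.006]
[-1.81 -1.79  5.27]
```

{"name": "play_rows", "arguments": {"steps": [1,-0.3,-0.3,0.9,0,1,-0.3,-0.3,0.9,0,1,-0.3,-0.3,0.9,0,1,-0.3,-0.3,0.9,0,1,-0.3,-0.3,0.9,0,1,-0.3,-0.3,0.8,0,1,0,0,0,0,1,0,0,0,0,1,0,0,0,0,1,0,0,0,0]}}

```text
time: 22.1
position: [0.5653, 0.0766, 0.3165]
tool_rot: [0.925, 0.133, 0.353, -0.046]
ft_force: [-0.9, 0.2, 0.2]
grip_width: 0.087
grip_force: 0.0
```

```bash
python3 - <<'E'
from rig import robot
from geo import *
import cv2
from scipy.spatial.transform import Rotation as R
o=robot.get_obs(); P=o["position"]; z=R.from_quat(o["tool_rot"]).as_matrix()[:,2]
p=np.load("p.npy"); print(P)
ims=[]
for n,(x,y) in (("scene",(220,110)),("top",(220,110))):
    c=robot.camera(n); d[n]=c
    s=4; im=cv2.resize(c["image"][y:y+140,x:x+98,::-1],None,fx=s,fy=s,interpolation=cv2.INTER_CUBIC)
    for q,col in ((P,(0,0,255)),(P+.131*z,(0,255,0)),(lid(p,.17,.02,0),(255,0,0)),(lid(p,.17,-.02,0),(255,0,0)),(lid(p,.13,.107,-.004),(255,0,255)),(lid(p,.13,-.107,-.004),(255,0,255)),(lid(p,0,.107,0),(0,200,255)),(lid(p,0,-.107,0),(0,200,255))):
        u=(proj(n,q)[0]-(x,y)+.5)*s; cv2.circle(im,(int(u[0]),int(u[1])),3,col,-1)
    ims.append(im)
cv2.imwrite("pics/ov.png",np.hstack(ims))
E
python3 mv.py .6586 .1052 .2019
```

```text
[0.56532393 0.0766367  0.31653702]
[-0.1  -0.07  5.01]
```

View pics/ov.png

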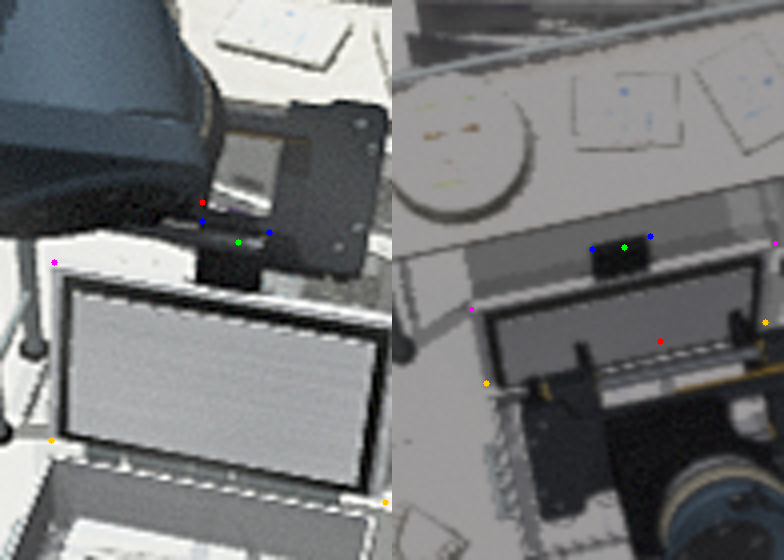

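The overlay matches: the tab, seen at (592–650, 240–278) in the right half, lies between the open fingers. I'll go in along the tool axis and grip.

{"name": "play_rows", "arguments": {"steps": [1,0,0,0.7,0,1,0,0,0.7,0,1,0,0,0.7,0,1,0,0,0.7,0,1,0,0,0.7,0,1,0,0,0.7,0,1,0,0,0.7,0,1,0,0,0.1,0,1,0,0,0,0,1,0,0,0,0]}}

```text
time: 23.2
position: [0.6602, 0.1043, 0.2033]
tool_rot: [0.925, 0.133, 0.352, -0.047]
ft_force: [-0.3, -0.1, 0.5]
grip_width: 0.0874
grip_force: 0.0
```

{"name": "play_rows", "arguments": {"steps": [-1,0,0,0,0,-1,0,0,0,0,-1,0,0,0,0,-1,0,0,0,0,-1,0,0,0,0,-1,0,0,0,0,-1,0,0,0,0,-1,0,0,0,0,-1,0,0,0,0,-1,0,0,0,0], "grip_force": 10}}

```text
time: 24.2
position: [0.6603, 0.1051, 0.2025]
tool_rot: [0.925, 0.133, 0.352, -0.048]
ft_force: [-0.8, 2.3, 1.7]
grip_width: 0.0402
grip_force: 10.0
```

```bash
python3 st.py; cat > arc.py <<'E'
# waypoints of the swing from the present pose: cumulative tool-axis units along arc; args: e_now e_list...
import sys,numpy as np
from rig import robot
from geo import *
from scipy.spatial.transform import Rotation as R
o=robot.get_obs(); M=R.from_quat(o["tool_rot"]); z=M.as_matrix()[:,2]
p=np.load("p.npy"); g=o["position"]-.019*z; X=frame(p)[1]; h=lid(p,0,0,0)
v=g-h; a=np.arctan2(v[2],-v@X); print("grasp radius",np.hypot(v[2],v@X).round(4),"angle",a.round(3),"y",(v@frame(p)[2]).round(4))
prev=g; rr=.157
for e in map(float,sys.argv[1:]):
    q=p.copy();q[3]=e; t=lid(q,rr,v@frame(p)[2],0); print(e,(M.inv().apply(t-prev)/.03).round(2),(t+.019*z).round(4)); prev=t
E
python3 arc.py 1.65 1.5 1.35 1.2
```

```text
24.2 [-0.134  0.48   1.913  1.334  0.277 -0.079] [0.6603 0.1051 0.2025] F [-0.8  2.3  1.7] w 0.0402
[[ 0.717  0.28   0.638]
 [ 0.213 -0.96   0.182]
 [ 0.663  0.005 -0.748]]
tool z in container axes [ 0.663 -0.011 -0.748] tool y [-0.011 -1.     0.005]
grasp radius 0.1579 angle 1.829 y -0.0005
1.65 [-0.61  0.01 -0.71] [0.6336 0.097  0.2063]
1.5 [-0.58  0.01 -0.52] [0.6111 0.0902 0.2064]
1.35 [-0.66  0.01 -0.43] [0.5889 0.0834 0.203 ]
1.2 [-0.71  0.01 -0.33] [0.5673 0.0769 0.1961]
```

{"name": "play_rows", "arguments": {"steps": [-1,-0.2,0,-0.24,0,-1,-0.2,0,-0.24,0,-1,-0.2,0,-0.23,0,-1,-0.19,0,-0.18,0,-1,-0.19,0,-0.17,0,-1,-0.2,0,-0.17,0,-1,-0.22,0,-0.15,0,-1,-0.22,0,-0.14,0,-1,-0.22,0,-0.14,0,-1,0,0,0,0]}}

```text
time: 25.2
position: [0.5884, 0.0839, 0.2035]
tool_rot: [0.925, 0.133, 0.352, -0.048]
ft_force: [-2.1, 1.5, 4.4]
grip_width: 0.0402
grip_force: 10.0
```

```bash
python3 st.py; python3 arc.py 1.2 1.05 .9 .75
```

```text
25.2 [-0.213  0.41   2.087  1.629  0.318 -0.449] [0.5884 0.0839 0.2035] F [-2.1  1.5  4.4] w 0.0402
[[ 0.717  0.279  0.638]
 [ 0.212 -0.96   0.182]
 [ 0.664  0.005 -0.748]]
tool z in container axes [ 0.664 -0.012 -0.748] tool y [-0.012 -1.     0.005]
grasp radius 0.1576 angle 1.349 y 0.0001
1.2 [-0.72  0.01 -0.31] [0.5671 0.0775 0.1961]
1.05 [-0.75  0.01 -0.22] [0.5468 0.0713 0.186 ]
0.9 [-0.78  0.01 -0.1 ] [0.5282 0.0656 0.1728]
0.75 [-0.78  0.    0.02] [0.5117 0.0606 0.1568]
```

{"name": "play_rows", "arguments": {"steps": [-1,-0.36,0,-0.16,0,-1,-0.36,0,-0.15,0,-1,-0.37,0,-0.12,0,-1,-0.38,0,-0.1,0,-1,-0.39,0,-0.06,0,-1,-0.39,0,-0.04,0,-1,-0.39,0,0,0,-1,-0.39,0,0.02,0,-1,0,0,0,0,-1,0,0,0,0]}}

```text
time: 26.2
position: [0.5115, 0.061, 0.1555]
tool_rot: [0.926, 0.133, 0.35, -0.047]
ft_force: [0.4, 2.8, -4.2]
grip_width: 0.0401
grip_force: 10.0
```

```bash
python3 st.py; python3 arc.py .6 .45 .3 .2 .12 .07
```

```text
26.2 [-0.339  0.493  2.318  2.18   0.485 -1.165] [0.5115 0.061  0.1555] F [ 0.4  2.8 -4.2] w 0.0401
[[ 0.719  0.28   0.636]
 [ 0.214 -0.96   0.181]
 [ 0.661  0.006 -0.75 ]]
tool z in container axes [ 0.661 -0.012 -0.75 ] tool y [-0.011 -1.     0.006]
grasp radius 0.1562 angle 0.744 y 0.0005
0.6 [-0.75  0.    0.11] [0.4974 0.0567 0.1384]
0.45 [-0.74  0.    0.25] [0.4862 0.0533 0.118 ]
0.3 [-0.7  -0.    0.36] [0.4779 0.0508 0.0961]
0.2 [-0.43 -0.    0.29] [0.4742 0.0497 0.0809]
0.12 [-0.32 -0.    0.27] [0.4723 0.0491 0.0685]
0.07 [-0.19 -0.    0.18] [0.4716 0.0489 0.0607]
```

{"name": "play_rows", "arguments": {"steps": [-1,-0.37,0,0.04,0,-1,-0.38,0,0.07,0,-1,-0.37,0,0.11,0,-1,-0.37,0,0.14,0,-1,-0.35,0,0.17,0,-1,-0.35,0,0.19,0,-1,0,0,0,0,-1,0,0,0,0,-1,0,0,0,0,-1,0,0,0,0]}}

```text
time: 27.2
position: [0.4813, 0.0514, 0.0974]
tool_rot: [0.926, 0.134, 0.349, -0.048]
ft_force: [-3.8, 3.9, -2.0]
grip_width: 0.0399
grip_force: 10.1
```

```bash
python3 st.py; python3 arc.py .2 .12 .06 .05
```

```text
27.2 [-0.411  0.721  2.443  2.467  0.738 -1.6  ] [0.4813 0.0514 0.0974] F [-3.8  3.9 -2. ] w 0.0399
[[ 0.72   0.282  0.634]
 [ 0.215 -0.959  0.182]
 [ 0.66   0.006 -0.751]]
tool z in container axes [ 0.66  -0.01  -0.751] tool y [-0.009 -1.     0.006]
grasp radius 0.1541 angle 0.315 y 0.0001
0.2 [-0.55 -0.    0.25] [0.4743 0.0493 0.0809]
0.12 [-0.32 -0.    0.27] [0.4724 0.0487 0.0685]
0.06 [-0.23 -0.    0.22] [0.4715 0.0485 0.0591]
0.05 [-0.04 -0.    0.04] [0.4715 0.0485 0.0576]
```

{"name": "play_rows", "arguments": {"steps": [-1,-0.12,0,0.1,0,-1,-0.12,0,0.1,0,-1,-0.12,0,0.1,0,-1,-0.12,0,0.1,0,-1,-0.12,0,0.1,0,-1,-0.12,0,0.1,0,-1,-0.12,0,0.1,0,-1,0,0,0,0,-1,0,0,0,0,-1,0,0,0,0]}}

```text
time: 28.2
position: [0.4795, 0.0496, 0.062]
tool_rot: [0.93, 0.136, 0.338, -0.049]
ft_force: [-34.1, -2.3, 6.5]
grip_width: 0.0399
grip_force: 28.1
```

```bash
python3 st.py; python3 arc.py .12 .06 .05
```

```text
28.2 [-0.412  0.836  2.443  2.531  0.806 -1.696] [0.4795 0.0496 0.062 ] F [-34.1  -2.3   6.5] w 0.0399
[[ 0.734  0.287  0.616]
 [ 0.221 -0.958  0.183]
 [ 0.642  0.002 -0.767]]
tool z in container axes [ 0.642 -0.004 -0.767] tool y [-0.004 -1.     0.002]
grasp radius 0.149 angle 0.084 y -0.0013
0.12 [-0.06  0.   -0.32] [0.4724 0.0474 0.0682]
0.06 [-0.22 -0.    0.22] [0.4716 0.0472 0.0588]
0.05 [-0.04 -0.    0.04] [0.4715 0.0472 0.0573]
```

{"name": "play_rows", "arguments": {"steps": [-0.2,0,0,0,0,-0.1,0,0,0,0,0,0,0,0,0,0.2,0,0,0,0,0.4,0,0,0,0,0.6,0,0,0,0,0.6,0,0,-0.3,0,0.6,0,0,-0.3,0,0.6,0,0,-0.3,0,0.6,0,0,-0.3,0]}}

```text
time: 29.2
position: [0.479, 0.0412, 0.0964]
tool_rot: [0.928, 0.135, 0.344, -0.048]
ft_force: [0.1, -0.2, -0.9]
grip_width: 0.0699
grip_force: 0.0
```

```bash
python3 st.py; python3 - <<'E'
from rig import robot
from geo import *
import cv2
p=np.load("p.npy")
ims=[]
for n,(x,y) in (("scene",(200,150)),("top",(225,140))):
    c=robot.camera(n); d[n]=c
    s=4; im=cv2.resize(c["image"][y:y+140,x:x+98,::-1],None,fx=s,fy=s,interpolation=cv2.INTER_CUBIC)
    for e,col in ((.06,(0,0,255)),(0,(0,255,0))):
        pp=np.r_[p[:3],e]
        for q in (lid(pp,.13,.107,.004),lid(pp,.13,-.107,.004),lid(pp,.116,.06,.004),lid(pp,.055,0,.02),lid(pp,0,.107,.004)):
            u=(proj(n,q)[0]-(x,y)+.5)*s; cv2.circle(im,(int(u[0]),int(u[1])),2,col,-1)
    ims.append(im)
cv2.imwrite("pics/ov2.png",np.hstack(ims))
E
```

```text
29.2 [-0.446  0.715  2.441  2.424  0.721 -1.59 ] [0.479  0.0412 0.0964] F [ 0.1 -0.2 -0.9] w 0.0699
[[ 0.727  0.283  0.626]
 [ 0.217 -0.959  0.182]
 [ 0.652  0.003 -0.758]]
tool z in container axes [ 0.652 -0.007 -0.758] tool y [-0.008 -1.     0.003]
```

View pics/ov2.png

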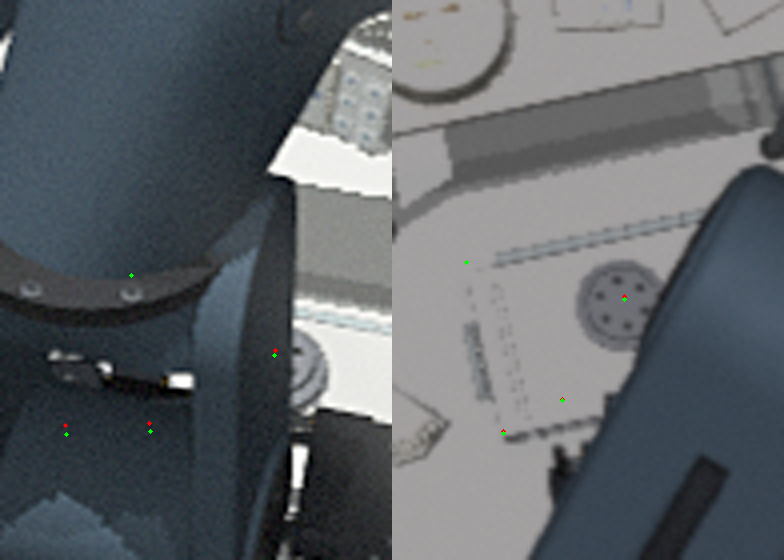

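{"name": "play_rows", "arguments": {"steps": [0.6,0.4,0,-0.5,0,0.6,0.4,0,-0.5,0,0.2,0.4,0,-0.4,0,-1,0,-0.8,0,0,-1,0,-0.8,0,0,-1,0,-0.8,0,0,-1,0,0,0,0,-1,0,0,0,0,-1,0,0,0,0,-1,0,0,0,0], "grip_force": 20}}

```text
time: 30.3
position: [0.4585, 0.11, 0.1504]
tool_rot: [0.928, 0.134, 0.343, -0.049]
ft_force: [-0.6, 0.7, 0.0]
grip_width: 0.0136
grip_force: 0.0
```

```bash
python3 st.py; python3 mv.py .484 .115 .088; python3 mv.py .484 .115 .078
```

```text
30.3 [-0.218  0.505  2.439  2.489  0.542 -1.389] [0.4585 0.11   0.1504] F [-0.6  0.7  0. ] w 0.0136
[[ 0.728  0.282  0.625]
 [ 0.215 -0.959  0.182]
 [ 0.651  0.002 -0.759]]
tool z in container axes [ 0.651 -0.007 -0.759] tool y [-0.009 -1.     0.002]
[-0.7   0.08  2.14]
[-0.91  0.08  2.39]
```

{"name": "play_rows", "arguments": {"steps": [-1,-0.1,0,0.4,0,-1,-0.1,0,0.4,0,-1,-0.1,0.1,0.4,0,-1,-0.1,0,0.4,0,-1,-0.1,0,0.3,0,-1,-0.1,0,0.2,0,-1,-0.07,0,0.08,0,-1,-0.07,0,0.08,0,-1,0,0,0,0,-1,0,0,0,0]}}

```text
time: 31.3
position: [0.4844, 0.1158, 0.0846]
tool_rot: [0.928, 0.135, 0.343, -0.049]
ft_force: [0.7, -0.3, 0.4]
grip_width: 0.0004
grip_force: 0.0
```

```bash
python3 st.py; python3 mv.py .484 .115 .074
```

```text
31.3 [-0.178  0.744  2.412  2.684  0.721 -1.582] [0.4844 0.1158 0.0846] F [ 0.7 -0.3  0.4] w 0.0004
[[ 0.728  0.284  0.624]
 [ 0.216 -0.959  0.183]
 [ 0.65   0.001 -0.76 ]]
tool z in container axes [ 0.65  -0.006 -0.76 ] tool y [-0.007 -1.     0.001]
[-0.25  0.02  0.25]
```

Not in contact yet. I'll press straight down in small steps.

{"name": "play_rows", "arguments": {"steps": [-1,-0.04,0,0.05,0,-1,-0.04,0,0.05,0,-1,-0.04,0,0.05,0,-1,-0.04,0,0.05,0,-1,-0.04,0,0.05,0,-1,-0.04,0,0.05,0,-1,-0.04,0,0.05,0,-1,0,0,0,0,-1,0,0,0,0,-1,0,0,0,0]}}

```text
time: 32.3
position: [0.485, 0.1163, 0.0718]
tool_rot: [0.928, 0.135, 0.344, -0.049]
ft_force: [-2.3, 0.3, 6.5]
grip_width: 0.0002
grip_force: 3.4
```

```bash
python3 st.py
```

```text
32.3 [-0.177  0.794  2.416  2.71   0.771 -1.616] [0.485  0.1163 0.0718] F [-2.3  0.3  6.5] w 0.0002
[[ 0.727  0.284  0.625]
 [ 0.216 -0.959  0.184]
 [ 0.652  0.001 -0.758]]
tool z in container axes [ 0.652 -0.005 -0.758] tool y [-0.007 -1.     0.001]
```

{"name": "play_rows", "arguments": {"steps": [-1,-0.04,0,0.05,0,-1,-0.04,0,0.05,0,-1,-0.04,0,0.05,0,-1,-0.04,0,0.05,0,-1,0,0,0,0,-1,0,0,0,0,-1,0,0,0,0,-1,0,0,0,0,-1,0,0,0,0,-1,0,0,0,0]}}

```text
time: 33.3
position: [0.4852, 0.1168, 0.0658]
tool_rot: [0.927, 0.135, 0.346, -0.049]
ft_force: [-4.9, -0.0, 16.8]
grip_width: 0.0001
grip_force: 8.5
```

```bash
python3 st.py
```

```text
33.3 [-0.177  0.82   2.419  2.722  0.801 -1.633] [0.4852 0.1168 0.0658] F [-4.9 -0.  16.8] w 0.0001
[[ 0.725  0.284  0.628]
 [ 0.216 -0.959  0.185]
 [ 0.655  0.001 -0.756]]
tool z in container axes [ 0.655 -0.005 -0.756] tool y [-0.007 -1.     0.001]
```

{"name": "play_rows", "arguments": {"steps": [-1,-0.04,0,0.05,0,-1,-0.04,0,0.05,0,-1,-0.04,0,0.05,0,-1,-0.04,0,0.05,0,-1,0,0,0,0,-1,0,0,0,0,-1,0,0,0,0,-1,0,0,0,0,-1,0,0,0,0,-1,0,0,0,0]}}

```text
time: 34.3
position: [0.4856, 0.1173, 0.0599]
tool_rot: [0.927, 0.135, 0.348, -0.05]
ft_force: [-7.6, -0.6, 27.6]
grip_width: 0.0005
grip_force: 13.8
```

```bash
python3 st.py
```

```text
34.3 [-0.177  0.845  2.422  2.733  0.832 -1.649] [0.4856 0.1173 0.0599] F [-7.6 -0.6 27.6] w 0.0005
[[ 0.722  0.285  0.631]
 [ 0.215 -0.959  0.186]
 [ 0.658  0.002 -0.753]]
tool z in container axes [ 0.658 -0.005 -0.753] tool y [-0.006 -1.     0.002]
```

{"name": "play_rows", "arguments": {"steps": [-1,0.1,0,-0.1,0,-1,0.2,0,-0.2,0,-1,0.8,0,-0.8,0,-1,0.9,-1,-0.8,0,-1,0.9,-1,-0.8,0,-1,0.9,-1,-0.8,0,-1,0.9,-1,-0.8,0,-1,0.9,-1,-0.8,0,-1,0.8,-1,-0.8,0,-1,0,-1,0,0]}}

```text
time: 35.3
position: [0.4591, 0.2598, 0.2241]
tool_rot: [0.93, 0.145, 0.332, -0.063]
ft_force: [1.1, 0.1, 0.6]
grip_width: 0.0004
grip_force: 0.0
```

```bash
python3 st.py; python3 - <<'E'
from rig import robot
from geo import *
import cv2
p=np.load("p.npy"); o,X,Y=frame(p); p=np.r_[p[:2]-.004*X[:2],p[2:]]
ims=[]
for n,(x,y,w) in (("scene",(205,190,110)),("top",(230,170,86))):
    c=robot.camera(n); d[n]=c; cv2.imwrite(f"pics/raw_{n}.png",c["image"][:,:,::-1])
    s=4; im=cv2.resize(c["image"][y:y+110,x:x+w,::-1],None,fx=s,fy=s,interpolation=cv2.INTER_CUBIC)
    for e,col in ((.06,(0,0,255)),(0,(0,255,0))):
        pp=np.r_[p[:3],e]
        for q in (lid(pp,.13,.107,.004),lid(pp,.13,-.107,.004),lid(pp,.17,.02,.005),lid(pp,.17,-.02,.005),lid(pp,.055,0,.02),lid(pp,0,.107,.004)):
            u=(proj(n,q)[0]-(x,y)+.5)*s; cv2.circle(im,(int(u[0]),int(u[1])),2,col,-1)
    ims.append(im)
cv2.imwrite("pics/ov3.png",np.hstack(ims))
E
```

```text
35.3 [ 0.279  0.287  2.188  2.072  0.045 -0.518] [0.4591 0.2598 0.2241] F [1.1 0.1 0.6] w 0.0004
[[ 0.737  0.312  0.599]
 [ 0.228 -0.95   0.213]
 [ 0.636 -0.021 -0.772]]
tool z in container axes [ 0.635  0.03  -0.772] tool y [ 0.022 -1.    -0.021]
```

View pics/ov3.png

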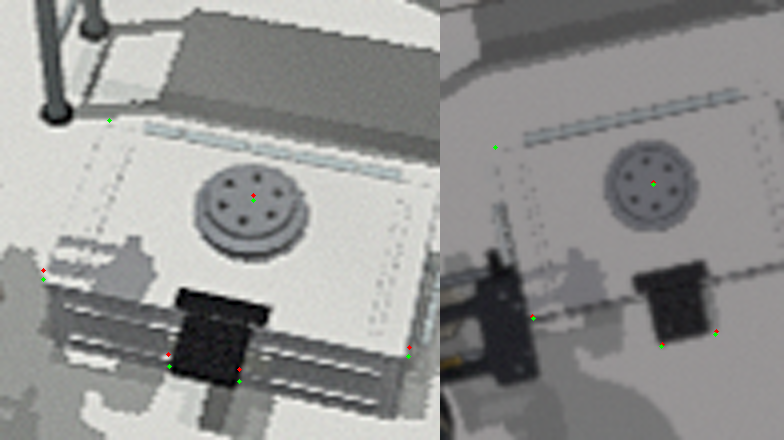

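The lid now lies flush: its front corners match the green e=0 marks at (43,279) and (408,356). The filter cover stands centred at (250,200) in the scene crop. Next I'll press the cover.

```bash
python3 mv.py .555 .0745 .16; python3 mv.py .557 .075 .10
```

```text
[-0.34  7.03  2.21]
[-1.56  7.09  3.8 ]
```

{"name": "play_rows", "arguments": {"steps": [-1,0,1,0,0,-1,0,1,0,0,-1,0,1,0,0,-1,0,1,0.1,0,-1,-0.1,1,0.6,0,-1,-0.1,1,0.7,0,-1,-0.1,1,0.8,0,-1,-0.3,0,0.4,0,-1,-0.3,0.1,0.4,0,-1,0,0,0,0]}}

```text
time: 36.4
position: [0.5568, 0.0711, 0.1287]
tool_rot: [0.931, 0.14, 0.329, -0.066]
ft_force: [-0.3, 0.5, 0.4]
grip_width: 0.0005
grip_force: 0.0
```

```bash
python3 st.py; python3 mv.py .557 .075 .096; python3 mv.py .557 .075 .080
```

```text
36.4 [-0.286  0.565  2.186  2.013  0.427 -0.947] [0.5568 0.0711 0.1287] F [-0.3  0.5  0.4] w 0.0005
[[ 0.744  0.304  0.595]
 [ 0.217 -0.952  0.215]
 [ 0.632 -0.031 -0.774]]
tool z in container axes [ 0.632  0.033 -0.774] tool y [ 0.014 -0.999 -0.031]
[-0.66 -0.09  0.88]
[-0.99 -0.07  1.29]
```

{"name": "play_rows", "arguments": {"steps": [-1,-0.16,-0.1,0.22,0,-1,-0.16,0,0.22,0,-1,-0.16,0,0.22,0,-1,-0.16,0,0.22,0,-1,-0.07,0,0.08,0,-1,-0.07,0,0.08,0,-1,-0.07,0,0.08,0,-1,-0.07,0,0.08,0,-1,0,0,0,0,-1,0,0,0,0]}}

```text
time: 37.4
position: [0.5584, 0.0768, 0.0869]
tool_rot: [0.93, 0.141, 0.333, -0.065]
ft_force: [-2.6, -0.5, 4.7]
grip_width: 0.0006
grip_force: 2.3
```

```bash
python3 st.py
```

```text
37.4 [-0.271  0.684  2.207  2.275  0.505 -1.226] [0.5584 0.0768 0.0869] F [-2.6 -0.5  4.7] w 0.0006
[[ 0.739  0.306  0.601]
 [ 0.219 -0.951  0.216]
 [ 0.638 -0.028 -0.77 ]]
tool z in container axes [ 0.637  0.032 -0.77 ] tool y [ 0.017 -0.999 -0.028]
```

{"name": "play_rows", "arguments": {"steps": [-1,-0.04,0,0.05,0,-1,-0.04,0,0.05,0,-1,-0.04,0,0.05,0,-1,-0.04,0,0.05,0,-1,-0.04,0,0.05,0,-1,-0.04,0,0.05,0,-1,-0.04,0,0.05,0,-1,-0.04,0,0.05,0,-1,0,0,0,0,-1,0,0,0,0]}}

```text
time: 38.4
position: [0.5584, 0.0775, 0.0784]
tool_rot: [0.928, 0.139, 0.339, -0.066]
ft_force: [-24.7, -12.2, 55.4]
grip_width: 0.0004
grip_force: 28.5
```

```bash
python3 st.py
```

```text
38.4 [-0.273  0.716  2.218  2.341  0.547 -1.297] [0.5584 0.0775 0.0784] F [-24.7 -12.2  55.4] w 0.0004
[[ 0.731  0.303  0.611]
 [ 0.213 -0.953  0.217]
 [ 0.648 -0.028 -0.761]]
tool z in container axes [ 0.648  0.03  -0.761] tool y [ 0.013 -1.    -0.028]
```

{"name": "play_rows", "arguments": {"steps": [-1,0.05,0,-0.05,0,-1,0.1,0,-0.1,0,-1,0.2,0,-0.3,0,-1,0.7,0,-0.8,0,-1,0.8,-0.8,-0.9,0,-1,0.8,-1,-0.9,0,-1,0.8,-1,-0.9,0,-1,0.8,-1,-0.9,0,-1,0.4,-1,-0.5,0,-1,0,-1,0,0]}}

```text
time: 39.4
position: [0.5245, 0.1977, 0.2334]
tool_rot: [0.931, 0.144, 0.329, -0.072]
ft_force: [-0.1, 0.2, -0.4]
grip_width: 0.0002
grip_force: 0.0
```

{"name": "play_rows", "arguments": {"steps": [-1,0,-1,0,0,-1,0,-1,0,0,-1,0,-1,0,0,-1,0,-1,0,0,-1,0,-0.5,0,0,-1,0,0,0,0,-1,0,0,0,0,-1,0,0,0,0,-1,0,0,0,0,-1,0,0,0,0]}}

```text
time: 40.4
position: [0.4919, 0.2863, 0.2326]
tool_rot: [0.933, 0.144, 0.322, -0.071]
ft_force: [-0.6, -0.5, -0.4]
grip_width: 0.0006
grip_force: 0.0
```

```bash
python3 st.py; python3 - <<'E'
from rig import robot
from geo import *
import cv2
p=np.load("p.npy"); o,X,Y=frame(p); p=np.r_[p[:2]-.004*X[:2],p[2:]]
n="scene"; c=robot.camera(n); old=d[n]["image"]; d[n]=c
x,y,w,h,s=165,195,190,120,4
im=cv2.resize(c["image"][y:y+h,x:x+w,::-1],None,fx=s,fy=s,interpolation=cv2.INTER_CUBIC)
for e,col in ((.06,(0,0,255)),(0,(0,255,0))):
    pp=np.r_[p[:3],e]
    P=[lid(pp,.13,yy,.004) for yy in np.linspace(-.107,.107,60)]
    for u in (proj(n,P)-(x,y)+.5)*s: cv2.circle(im,(int(u[0]),int(u[1])),0,col,-1)
for r,z,col in ((.026,.015,(0,255,0)),(.034,.004,(0,255,0)),(.034,.010,(0,0,255))):
    P=[lid(np.r_[p[:3],0],.055+r*np.cos(t),r*np.sin(t),z) for t in np.linspace(0,6.28,90)]
    for u in (proj(n,P)-(x,y)+.5)*s: cv2.circle(im,(int(u[0]),int(u[1])),0,col,-1)
cv2.imwrite("pics/fin.png",im)
E
```

```text
40.4 [0.31  0.309 2.072 0.408 0.097 1.181] [0.4919 0.2863 0.2326] F [-0.6 -0.5 -0.4] w 0.0006
[[ 0.751  0.315  0.58 ]
 [ 0.224 -0.948  0.226]
 [ 0.621 -0.04  -0.783]]
tool z in container axes [ 0.62   0.048 -0.783] tool y [ 0.026 -0.999 -0.04 ]
```

View pics/fin.png

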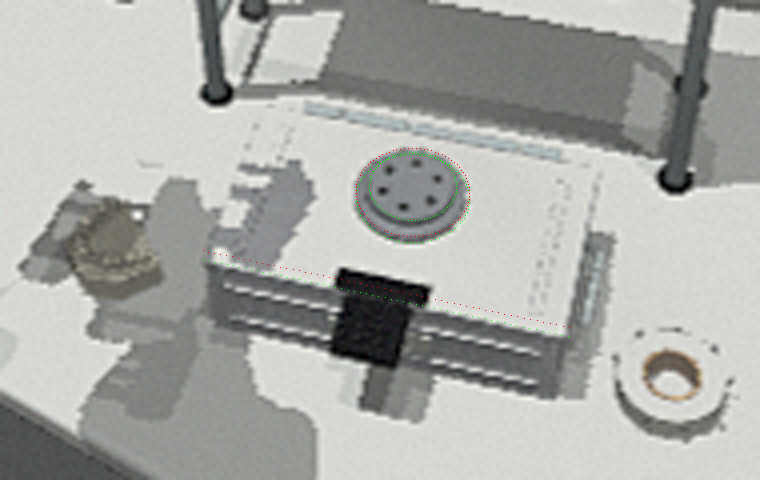

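The cover sits on its home circles around (411,195). The lid edge follows the home line from (210,262) to (568,333), and the model and tape haven't moved. I'm handing in.

```bash
python3 -c "
from rig import robot
print(robot.hand_in())"
```

```text
the job is handed in; nothing more can be done
None
```

The job is handed in at about 40 s of the 64 s allowed. The lid is down and, by the camera and the press force, home; the filter cover is pressed home too, and the plaster model and tape roll were not moved. The hand-in returned no verdict.

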